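# Clamp the blue reference block in the school colorimeter

## Task

Seat the blue reference block flat and square in the pocket of the colorimeter and let go of it, then turn the red clamp thumbscrew clockwise until it seats against its stop, and back it off a quarter turn so that the block is located but not squeezed. Finish while still gripping the thumbscrew, holding it still at that quarter turn: do not let go of it. Leave the yellow and green blocks and everything else on the bench where it is.

Things in the scene. Friction and masses are not known exactly. Their poses are not given: they have to be found in the camera images.
- blue_block: loose blue reference block, about 150 g: flat base 46 (its x) x 66 (its y) x 14 mm high, and on its middle an upright grip rib 14 thick (x) x 44 long (y), from 14 to 46 mm above the underside, a white line on its top. Origin: centre of the underside, z up. A half turn about z makes no difference. It stands on the bench; pinch the rib across its 14 mm.
- yellow_block: a loose yellow block, same shape and size as the blue block; not to be moved
- green_block: a loose green block, same shape and size as the blue block; not to be moved
- colorimeter: fixed bench instrument, a grey plinth 120 (x) x 250 (y) x 14 mm high; origin centre of its underside, z up. At its y = -45 mm an aluminium plate 85 (x) x 105 (y) mm, top 26 mm above the bench, holds the pocket; at y = +60 mm a white clamp head 80 (x) x 75 (y) mm, top 44 mm above the bench, carries the red thumbscrew. Its place and yaw vary.
- pocket (a point): centre of the pocket's floor, 14 mm above the bench, axes parallel to the colorimeter's. The pocket is an open-topped rectangle 51 (x) x 71 (y) mm, 12 mm deep, edges slightly chamfered: an aligned block has 2.5 mm to spare on each side, and once home its base stands 2 mm proud of the plate. A sprung brass jaw lies hidden in the pocket's +y wall at the start.
- clamp_screw (a joint): turn of the thumbscrew about its vertical axis, rad: 0 is fully seated, a hard stop; grows as it is backed off (counter-clockwise from above), to 3.3; starts 2.0 to 2.8 out. It does not rise or sink, has 0.06 N m friction, stays where left. Seating it pushes the jaw (under 4 N) out of the pocket's +y wall, moving the block to the -y wall; a quarter turn back clears the block.
- clamp_wing (a point): red wing of the thumbscrew: upright bar 38 long (its x) x 12 thick (its y) x 34 mm tall on a steel disc of 32 mm diameter. This point is on the screw's axis, 74 mm above the bench, 12 mm below the wing's top, 22 mm above the disc's top; z up. Its x axis is the colorimeter's x axis turned counter-clockwise by the screw's value; a white mark on top lies towards its +x end.
- beaker: glass beaker, 70 mm diameter, 95 mm tall; bystander, origin under its centre
- brass_weight: brass weight, 36 mm diameter, 52 mm tall; bystander, origin under its centre
Mind the look-alikes: they are no part of the job. Of the things that look like the blue_block, the middle-sized one is meant.

How it is judged:
By the outcome, as a careful person would: the job done as asked, in the order asked, and still so for the second after the job is handed in, while the arm keeps its last pose, push and grip.
It also fails if it takes over 58 s, if anything falls off the work surface, if the arm or the gripper's body presses on something with over 40 N, if the wrist force passes 120 N, or if a joint passes its speed limit or range.

## Robot

A 7-joint arm with a two-finger parallel gripper is mounted at the origin on the work surface. World frame = base frame: x ahead of the robot, y to its left, z up, the work surface at z = 0. Lengths are in m, angles in rad, forces in N, time in s.
With the tool pointing down it reaches from about 0.4 to 0.9 m from the base axis. Payload 5.5 kg.
Tool frame: the origin (TCP) lies midway between the tips of the shut fingers; the grasp point (between the pads) lies r.grasp_offset behind it (r.grasp_offset is the distance from the TCP to the grasp point, in m); z points along the fingers, y is the line along which they close (so a half turn about z gives the same grasp; the last joint's range is limited). The gripper opens to 85 mm and grips with 20 to 120 N. Pads are 22 mm wide; open, the fingers measure 114 mm over their backs; the gripper's body (76 mm by 85 mm) begins 54 mm behind the grasp point. The pads swing forward as they close: fully open they stand 13 mm farther back than shut.
Start: joints at [1.439, 0.501, -0.427, 1.55, 0.221, 1.138, -0.21], TCP at [0.25, -0.6, 0.231] pointing down, gripper open.
Joint ranges: [-2.88, 2.88], [-0.31, 2.03], [-1.54, 1.56], [0.2, 2.42], [-1.41, 4.55], [0.19, 2.02], [-2.57, 2.57]. Speed limits (rad/s): [2.57, 2.57, 3.14, 3.14, 3.14, 3.14, 3.14].

## Interface

Orientations are given as a unit quaternion [x, y, z, w].
In Python, from rig import r gives the robot as it stands. The module is installed in compiled form; this text tells all that it offers.
- The arm moves only by the tool move_arm, never from a script. Its argument "plan" is a list of rows, each a list of 7 numbers: the turn, a rotation vector about the tool's x, y, z in rad, then the shift along the tool's x, y, z in m, then the opening, from 0 (shut) to 1 (fully open). A call has 1 to 5 rows; each row shifts and turns the commanded pose from where the row before left it, along the tool's axes as they then stand; what a row does not reach is not made up. A row lasts 1/12 s, in which the tool goes at most 41.7 mm and 7.16 degrees, less where a joint would pass 70% of its speed; a pose out of reach is approached as far as the arm can. A call is refused whole if a number of a shift passes 0.0417 or a number of a turn 0.125, either way. A call with a gripper value outside its range is refused whole. The fingers move at their own pace and stop on an object; the grip force is fixed at half the most. Time passes only in rows, so rows that do not move let the fingers close. It gives the time, the measured TCP pose, the force, the opening and the grip force at its end, in the units of the state.
- r.read_state(): the state, without advancing time (a new reading comes with each control period).
- r.read_camera(name): name is "side" or "top"; returns a dict with "image" (400x640x3 uint8, red, green, blue), "range_z" (400x640 float32, m along the optical axis (not along the pixel's ray), 0 where there is no reading), "mtx" (3x3 intrinsics, pixels), "cam_to_world" (4x4, takes a point from camera to world coordinates). Camera axes: x right, y down, z forward; pixel columns grow to the right and rows downward; lengths in m; the calibration is good to about 2 mm. A picture is of the moment at which its call begins.
- r.finish_job(): hands the job in; it is judged then, once.
Trained networks look in the newest picture that a camera, given by its name, has taken for a name from the list of things; names that differ only in an ending like _2 or _b are one class to them, and where a whole thing is asked for, a point or a joint stands for the part that bears it (a point fixed in the world has none). Each returns a list of dicts, best first, with "confidence" (0 to 1); they miss things now and then, are a little off and sometimes report something else, mostly with a low value. They report only what shows in the picture. A call takes as long as a camera call. They do not tell look-alikes from the thing itself.
- r.silhouettes(camera, name): "pixels" (400x640 bool, what is visible of it) and "position" ([column, row] in pixels, amid what is visible of it).
The state is a dict: "clock": time; "joint_pos": joint angles; "dq": joint speeds; "tau": joint torques, N m; "tcp_pos": TCP position; "tcp_rot": TCP orientation; "wrist_force": force on the tool from outside, world axes, zero at the start; "moment": the same for the moment, N m; "width": finger opening in m; "gripper_force": force on a finger pad.
Only numpy, scipy, OpenCV 4.12 (cv2) and the standard library are available. Lean on these libraries where they do the work, as an engineer would, in place of code of your own. Each camera call takes 0.05 s, during which the arm holds its last target. There are 200 camera calls.

## Working session

There is one attempt and no reset: what is moved stays moved. The work goes in short steps, Python scripts to look and compute and a tool call to move; the robot and the scene stay as the last step left them, time stands still between calls to the robot, and variables do not carry over. Pictures are saved under pics/ and viewed, at most 10 in all, crops included, and the job is handed in when it is done.

Besides the shell and the picture viewer there is one more tool, called after "Request:" as name(argument=value, ...), one argument or row to a line, values as JSON. move_arm: Moves the arm, as the interface text tells. Its arguments: {"type":"object","properties":{"plan":{"type":"array"}},"required":["plan"]}

```bash
mkdir -p pics
cat > h.py <<'E'
import numpy as np, cv2
from rig import r
from scipy.spatial.transform import Rotation as R
def save(c,name,box=None,s=1):
    im=c["image"][...,::-1]
    if box: im=im[box[1]:box[3],box[0]:box[2]]
    cv2.imwrite("pics/"+name,cv2.resize(im,None,fx=s,fy=s,interpolation=cv2.INTER_CUBIC))
def cloud(c):
    z=c["range_z"];v,u=np.mgrid[:400,:640];K=c["mtx"]
    p=np.stack([(u-K[0,2])/K[0,0]*z,(v-K[1,2])/K[1,1]*z,z],-1)
    T=c["cam_to_world"];w=p@T[:3,:3].T+T[:3,3];w[z==0]=np.nan
    return w
def rect(P):
    (cx,cy),(a,b),t=cv2.minAreaRect((P[:,:2]*1000).astype(np.float32))
    return [round(float(x),1) for x in (cx,cy,a,b,t)]
E
python3 - <<'E'
from h import *
s=r.read_state();print({k:np.round(v,3) for k,v in s.items()},r.grasp_offset)
for n in("top","side"):
    c=r.read_camera(n);save(c,n+"0.png");w=cloud(c)
    print(n,c["cam_to_world"].round(3).tolist())
    for t in("blue_block","colorimeter","clamp_wing","beaker","brass_weight","yellow_block","green_block"):
        for d in r.silhouettes(n,t):
            P=w[d["pixels"]];P=P[~np.isnan(P[:,0])]
            if len(P)<5: continue
            zt=np.percentile(P[:,2],97);Q=P[P[:,2]>zt-.006]
            print(t,round(d["confidence"],2),np.round(d["position"]),len(P),"ztop",zt.round(3),"all",rect(P),"top",rect(Q),Q.mean(0).round(3))
E
```

```text
{'clock': np.float64(0.0), 'joint_pos': array([ 1.439,  0.502, -0.427,  1.551,  0.221,  1.138, -0.21 ]), 'dq': array([-0.001,  0.001, -0.001, -0.   , -0.001, -0.   , -0.001]), 'tau': array([-1.0000e-03, -5.6953e+01, -5.8160e+00, -2.8095e+01,  1.1000e-02,
        1.2000e-02,  0.0000e+00]), 'tcp_pos': array([ 0.25 , -0.599,  0.23 ]), 'tcp_rot': array([ 0.981,  0.196, -0.   , -0.001]), 'wrist_force': array([-1.254, -0.611,  0.564]), 'moment': array([ 0.034, -0.005, -0.004]), 'gripper_force': np.float64(0.0), 'width': np.float64(0.086)} 0.0187
top [[0.005, -0.987, 0.163, 0.393], [-1.0, -0.004, 0.009, 0.066], [-0.008, -0.163, -0.987, 1.225], [0.0, 0.0, 0.0, 1.0]]
blue_block 0.68 [380. 209.] 667 ztop 0.068 all [569.7, -122.0, 71.0, 101.5, 58.2] top [567.8, -120.5, 19.7, 62.8, 58.5] [ 0.568 -0.12   0.066]
blue_block 0.65 [358. 241.] 166 ztop 0.036 all [459.8, -38.3, 35.0, 48.9, 16.5] top [458.4, -38.5, 9.7, 31.4, 14.6] [ 0.458 -0.038  0.034]
blue_block 0.63 [390. 251.] 318 ztop 0.049 all [436.2, -138.8, 45.7, 66.4, 4.8] top [436.8, -138.2, 12.1, 43.0, 0.5] [ 0.436 -0.139  0.046]
colorimeter
[... 1517 characters left out ...]
p_wing 0.78 [269. 173.] 265 ztop 0.088 all [592.5, 261.4, 133.4, 41.2, 47.0] top [560.4, 224.0, 14.8, 35.5, 29.7] [0.559 0.223 0.086]
beaker 0.92 [425. 215.] 1271 ztop 0.096 all [762.3, -114.9, 178.1, 76.2, 21.5] top [713.3, -138.9, 68.6, 68.6, 55.0] [ 0.713 -0.139  0.095]
brass_weight 0.58 [200. 170.] 218 ztop 0.052 all [472.2, 447.0, 82.9, 32.9, 79.8] top [468.6, 422.5, 14.7, 14.9, 40.8] [0.468 0.422 0.05 ]
yellow_block 0.79 [462. 295.] 853 ztop 0.048 all [617.8, -293.0, 69.0, 66.1, 18.6] top [607.4, -296.7, 16.6, 43.0, 18.9] [ 0.607 -0.297  0.046]
green_block 0.66 [399. 358.] 1015 ztop 0.048 all [426.3, -274.1, 68.2, 53.3, 65.6] top [423.3, -273.7, 43.6, 15.2, 64.9] [ 0.422 -0.274  0.046]
```

View pics/top0.png

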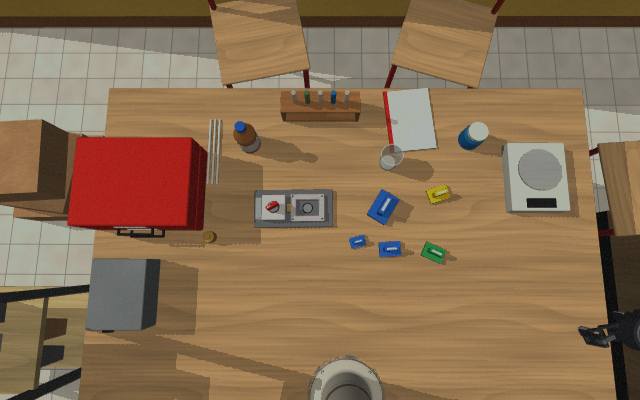

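```bash
cat > m.py <<'E'
from h import *
from scipy.optimize import least_squares
def band(n,t,near,lo,hi,rad):
    c=r.read_camera(n);w=cloud(c);W=w[(np.hypot(w[...,0]-near[0],w[...,1]-near[1])<rad)&(w[...,2]>lo)&(w[...,2]<hi)]
    return W
E
python3 - <<'E'
from h import *
for n in("top","side"):
    c=r.read_camera(n);w=cloud(c);save(c,n+"1.png",(240,140,480,320) if n=="top" else (220,120,460,320),3)
    def b(t,x,y,lo,hi,rad):
        with np.errstate(invalid="ignore"): m=(np.hypot(w[...,0]-x,w[...,1]-y)<rad)&(w[...,2]>lo)&(w[...,2]<hi)
        Q=w[m];print(n,t,len(Q),rect(Q),(Q.mean(0)*1000).round(1),"diag ev",)
        C=np.cov(Q[:,:2].T);e,v=np.linalg.eigh(C);print("   long axis deg",np.degrees(np.arctan2(v[1,1],v[0,1])).round(1))
    b("rib",.435,-.138,.042,.052,.04);b("base",.436,-.138,.009,.019,.06)
    b("head",.561,.223,.041,.049,.07);b("plate",.565,.12,.0225,.030,.08)
    b("plinth",.565,.164,.0105,.0175,.2);b("wing",.561,.223,.078,.095,.04)
E
```

```text
top rib 67 [436.9, -138.1, 12.3, 42.7, 0.5] [ 436.4 -139.7   46.4] diag ev
   long axis deg 92.6
top base 233 [436.4, -139.0, 45.5, 67.0, 4.7] [ 436.1 -137.6   14.2] diag ev
   long axis deg 96.3
top head 436 [561.3, 223.3, 76.0, 74.8, 0.5] [560.8 222.7  44.5] diag ev
   long axis deg -177.5
top plate 483 [564.5, 125.4, 83.4, 113.5, 0.4] [565.7 123.9  26.1] diag ev
   long axis deg 93.5
top plinth 1509 [562.9, 164.0, 119.8, 249.6, 1.0] [560.5 153.5  14.1] diag ev
   long axis deg 91.3
top wing 50 [562.1, 223.9, 12.0, 36.3, 29.7] [561.6 223.3  85.5] diag ev
   long axis deg 118.5
side rib 160 [433.9, -137.7, 14.6, 44.2, 2.1] [ 433.3 -138.5   46.1] diag ev
   long axis deg 94.4
side base 435 [433.4, -137.9, 46.5, 67.4, 6.1] [ 426.2 -144.4   14.3] diag ev
   long axis deg 111.2
side head 455 [559.9, 224.1, 76.7, 80.8, 88.7] [552.2 215.8  44.7] diag ev
   long axis deg 145.6
side plate 807 [563.2, 128.8, 125.7, 89.0, 89.9] [560.4 124.8  26.5] diag ev
   long axis deg 90.2
side plinth 1620 [561.1, 165.0, 122.5, 252.0, 1.2] [546.8 126.7  14.7] diag ev
   long axis deg 104.3
side wing 78 [559.8, 223.9, 13.3, 36.2, 26.8] [559.  223.   84.7] diag ev
   long axis deg 119.5
```

View pics/side1.png

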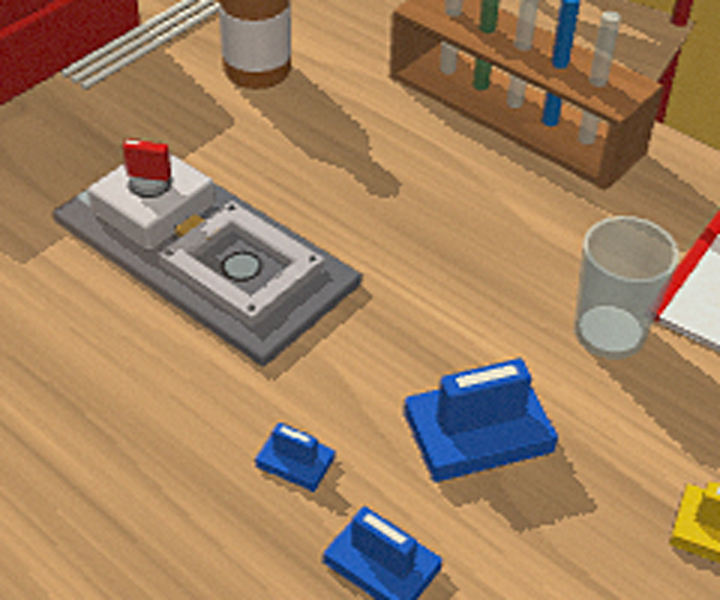

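```bash
cat > go.py <<'E'
from h import *
import sys
# relative move to TCP target x,y,z (m), closing-axis yaw deg (mod 180): gives tool-frame shift and turn, in order turn-about-z rows
def go(x,y,z,yaw,s=None):
    s=r.read_state();Rm=R.from_quat(s["tcp_rot"])
    d=Rm.inv().apply(np.array([x,y,z])-s["tcp_pos"])
    ya=Rm.as_matrix()[:,1];cur=np.degrees(np.arctan2(ya[1],ya[0]))
    dy=(yaw-cur+90)%180-90
    zt=Rm.as_matrix()[:,2]
    rv=np.cross(zt,[0,0,-1]);tilt=Rm.inv().apply(rv)
    print("t",round(s["clock"],2),"tcp",s["tcp_pos"].round(4),"yaw",cur.round(2),"| toolshift",d.round(4),"turn z tool",round(-np.radians(dy),4),"tilt",tilt.round(4),
      "q",s["joint_pos"].round(2),"F",s["wrist_force"].round(1),"M",s["moment"].round(2),"w",round(float(s["width"]),4),"g",round(float(s["gripper_force"]),1))
a=[float(v) for v in sys.argv[1:]]
if a: go(*a)
E
python3 go.py .435 -.138 .12 5
```

```text
t 0.9 tcp [ 0.25   -0.6     0.2313] yaw -67.38 | toolshift [ 0.3484 -0.3553  0.1113] turn z tool -1.2632 tilt [ 0.0001 -0.     -0.    ] q [ 1.44  0.5  -0.43  1.55  0.22  1.14 -0.21] F [-0.1 -0.  -0.1] M [ 0.02  0.   -0.04] w 0.0853 g 0.0
```

Candidates for the blue block in the top picture: (380,209) is large (71x101 mm, 67 mm tall). (358,241) is small (35x48 mm, 35 mm tall). (390,250) is 46x66 mm with its rib top at 46 mm, so it's the middle-sized one meant. The side crop confirms this at crop pixel (383,555). The same crop shows the colorimeter with its open pocket at (240,260) and the red wing at (147,160).

Request:
move_arm(
  plan=[
    [0,0,0,0.0268,-0.0273,0.0085,0.55],
    [0,0,0,0.0268,-0.0273,0.0085,0.55],
    [0,0,0,0.0268,-0.0273,0.0085,0.55],
    [0,0,0,0.0268,-0.0273,0.0085,0.55],
    [0,0,0,0.0268,-0.0273,0.0085,0.55],
  ],
)

```text
clock: 1.32
tcp_pos: [0.3216, -0.4209, 0.1887]
tcp_rot: [0.981, 0.196, 0.0, 0.0]
wrist_force: [1.1, -0.1, 0.4]
width: 0.0467
gripper_force: 0.0
```

Request:
move_arm(
  plan=[
    [0,0,0,0.0268,-0.0273,0.0085,0.55],
    [0,0,0,0.0268,-0.0273,0.0085,0.55],
    [0,0,0,0.0268,-0.0273,0.0085,0.55],
    [0,0,0,0.0268,-0.0273,0.0085,0.55],
    [0,0,0,0.0268,-0.0273,0.0085,0.55],
  ],
)

```text
clock: 1.73
tcp_pos: [0.3929, -0.2435, 0.1464]
tcp_rot: [0.981, 0.196, 0.0, 0.001]
wrist_force: [0.5, 0.4, 0.5]
width: 0.0467
gripper_force: 0.0
```

Request:
move_arm(
  plan=[
    [0,0,0,0.0268,-0.0273,0.0085,0.55],
    [0,0,0,0.0268,-0.0273,0.0085,0.55],
    [0,0,0,0.0268,-0.0273,0.0085,0.55],
    [0,0,-0.115,0,0,0,0.55],
    [0,0,-0.115,0,0,0,0.55],
  ],
)

```text
clock: 2.15
tcp_pos: [0.4363, -0.1345, 0.1208]
tcp_rot: [0.95, 0.313, 0.0, -0.0]
wrist_force: [0.1, -0.4, 0.3]
width: 0.0466
gripper_force: 0.0
```

Request:
move_arm(
  plan=[
    [0,0,-0.115,0,0,0,0.55],
    [0,0,-0.115,0,0,0,0.55],
    [0,0,-0.115,0,0,0,0.55],
    [0,0,-0.115,0,0,0,0.55],
    [0,0,-0.115,0,0,0,0.55],
  ],
)

```text
clock: 2.57
tcp_pos: [0.4354, -0.1385, 0.121]
tcp_rot: [0.824, 0.567, 0.0, 0.0]
wrist_force: [-0.4, -0.1, 0.1]
width: 0.0468
gripper_force: 0.0
```

Request:
move_arm(
  plan=[
    [0,0,-0.115,0,0,0,0.55],
    [0,0,-0.115,0,0,0,0.55],
    [0,0,-0.115,0,0,0,0.55],
    [0,0,-0.115,0,0,0,0.55],
    [0,0,0,0,0,0,0.55],
  ],
)

```text
clock: 2.98
tcp_pos: [0.4353, -0.1385, 0.1209]
tcp_rot: [0.674, 0.739, 0.0, 0.0]
wrist_force: [0.5, 0.1, -0.2]
width: 0.0468
gripper_force: 0.0
```

```bash
python3 go.py .435 -.138 .02 5
```

```text
t 2.98 tcp [ 0.4353 -0.1385  0.1209] yaw 5.31 | toolshift [ 0.0005 -0.0002  0.1009] turn z tool 0.0055 tilt [ 0.0004 -0.0001  0.    ] q [ 1.01  0.43 -0.89  2.1   0.46  0.81 -0.07] F [ 0.5  0.1 -0.2] M [-0.02  0.04  0.01] w 0.0468 g 0.0
```

Request:
move_arm(
  plan=[
    [0,0,0,0,0,0.025,0.55],
    [0,0,0,0,0,0.025,0.55],
    [0,0,0,0,0,0.025,0.55],
    [0,0,0,0,0,0.015,0.55],
    [0,0,0,0,0,0.01,0.55],
  ],
)

```text
clock: 3.4
tcp_pos: [0.4342, -0.1382, 0.0192]
tcp_rot: [0.676, 0.737, -0.0, -0.001]
wrist_force: [-1.2, 0.3, -0.5]
width: 0.0469
gripper_force: 0.0
```

Request:
move_arm(
  plan=[
    [0,0,0,0,0,0,0.4],
    [0,0,0,0,0,0,0.3],
    [0,0,0,0,0,0,0.2],
    [0,0,0,0,0,0,0.1],
    [0,0,0,0,0,0,0],
  ],
)

```text
clock: 3.82
tcp_pos: [0.4362, -0.1387, 0.022]
tcp_rot: [0.675, 0.738, 0.0, 0.001]
wrist_force: [0.0, 1.1, 4.3]
width: 0.013
gripper_force: 59.2
```

Request:
move_arm(
  plan=[
    [0,0,0,0,0,0,0],
    [0,0,0,0,0,0,0],
    [0,0,0,0,0,0,0],
  ],
)

```text
clock: 4.07
tcp_pos: [0.4362, -0.1387, 0.0219]
tcp_rot: [0.675, 0.738, 0.0, 0.001]
wrist_force: [-0.6, 0.6, 7.0]
width: 0.0132
gripper_force: 59.6
```

```bash
python3 go.py .563 .1195 .13 1.1
```

```text
t 4.07 tcp [ 0.4362 -0.1387  0.0219] yaw 5.08 | toolshift [ 0.2459  0.1494 -0.1081] turn z tool 0.0694 tilt [0.002  0.0013 0.    ] q [ 0.85  0.59 -0.71  2.15  0.67  0.63 -0.26] F [-0.6  0.6  7. ] M [0.11 0.2  0.04] w 0.0132 g 59.6
```

Request:
move_arm(
  plan=[
    [0,0,0,0,0,-0.01,0],
    [0,0,0,0,0,-0.025,0],
    [0,0,0,0,0,-0.035,0],
    [0,0,0,0,0,-0.035,0],
    [0,0,0.0694,0,0,0,0],
  ],
)

```text
clock: 4.48
tcp_pos: [0.4388, -0.139, 0.1315]
tcp_rot: [0.7, 0.714, 0.002, 0.004]
wrist_force: [1.1, -0.4, -1.2]
width: 0.0128
gripper_force: 58.7
```

```bash
python3 go.py .563 .1195 .13 1.1
```

```text
t 4.48 tcp [ 0.4388 -0.139   0.1315] yaw 1.16 | toolshift [0.2559 0.1294 0.0017] turn z tool 0.0011 tilt [ 0.0078  0.0034 -0.    ] q [ 1.01  0.4  -0.89  2.1   0.43  0.82 -0.13] F [ 1.1 -0.4 -1.2] M [ 0.05 -0.14 -0.03] w 0.0128 g 58.7
```

Request:
move_arm(
  plan=[
    [0,0,0,0.028,0.014,0,0],
    [0,0,0,0.028,0.014,0,0],
    [0,0,0,0.028,0.014,0,0],
    [0,0,0,0.028,0.014,0,0],
    [0,0,0,0.028,0.014,0,0],
  ],
)

```text
clock: 4.9
tcp_pos: [0.5026, 0.0039, 0.1266]
tcp_rot: [0.7, 0.714, -0.0, 0.0]
wrist_force: [0.7, -0.9, -1.0]
width: 0.0129
gripper_force: 58.7
```

Request:
move_arm(
  plan=[
    [0,0,0,0.028,0.014,0,0],
    [0,0,0,0.028,0.014,0,0],
    [0,0,0,0.028,0.014,0,0],
    [0,0,0,0.028,0.014,0,0],
    [0,0,0,0.001,0.002,0,0],
  ],
)

```text
clock: 5.32
tcp_pos: [0.5594, 0.125, 0.1277]
tcp_rot: [0.698, 0.716, 0.003, -0.001]
wrist_force: [1.6, 1.5, 0.1]
width: 0.0128
gripper_force: 58.7
```

Request:
move_arm(
  plan=[
    [0,0,0,0,0,0,0],
    [0,0,0,0,0,0,0],
    [0,0,0,0,0,0,0],
  ],
)

```text
clock: 5.57
tcp_pos: [0.5575, 0.1152, 0.1257]
tcp_rot: [0.701, 0.713, -0.001, 0.0]
wrist_force: [0.0, -0.9, -1.3]
width: 0.013
gripper_force: 58.7
```

```bash
python3 go.py .563 .1195 .08 1.1
python3 - <<'E'
from h import *
s=r.read_state();tcp=s["tcp_pos"]
for n in("top","side"):
    c=r.read_camera(n);w=cloud(c);im=cv2.cvtColor(c["image"],cv2.COLOR_RGB2HSV)
    with np.errstate(invalid="ignore"):
        near=(np.hypot(w[...,0]-.563,w[...,1]-.12)<.06)
        m=near&(w[...,2]>.05)&(im[...,0]>100)&(im[...,0]<130)&(im[...,1]>120)
    Q=w[m];z=Q[:,2];print(n,len(Q),rect(Q) if len(Q) else 0,np.percentile(z,[5,50,95]).round(4) if len(Q) else 0)
    h,e=np.histogram(z,bins=np.arange(.08,.18,.004));print(h)
    for lo,hi in((.105,.122),(.145,.17)):
        P=Q[(z>lo)&(z<hi)]
        if len(P)>5:print(lo,len(P),rect(P))
save(r.read_camera("side"),"s2.png",(220,80,420,250),3.5)
E
```

```text
t 5.57 tcp [0.5575 0.1152 0.1257] yaw 1.03 | toolshift [0.0042 0.0056 0.0457] turn z tool -0.0012 tilt [-0.001   0.0014 -0.    ] q [ 0.38  0.6  -0.83  1.84  0.54  0.95 -0.68] F [ 0.  -0.9 -1.3] M [ 0.04 -0.01  0.  ] w 0.013 g 58.7
top 5 [538.5, 144.5, 8.7, 2.0, 44.5] [0.1154 0.118  0.1198]
[0 0 0 0 0 0 0 0 1 4 0 0 0 0 0 0 0 0 0 0 0 0 0 0]
side 449 [563.2, 102.5, 63.4, 92.6, 58.6] [0.1087 0.1186 0.1505]
[  0   0   0   0   0   0  11  44  41 216  30  10  10  14  11  10  10  28
   2   0   0   1   2   3]
0.105 336 [557.3, 114.5, 47.5, 66.3, 0.0]
0.145 39 [557.5, 111.4, 29.2, 34.7, 26.9]
```

View pics/s2.png

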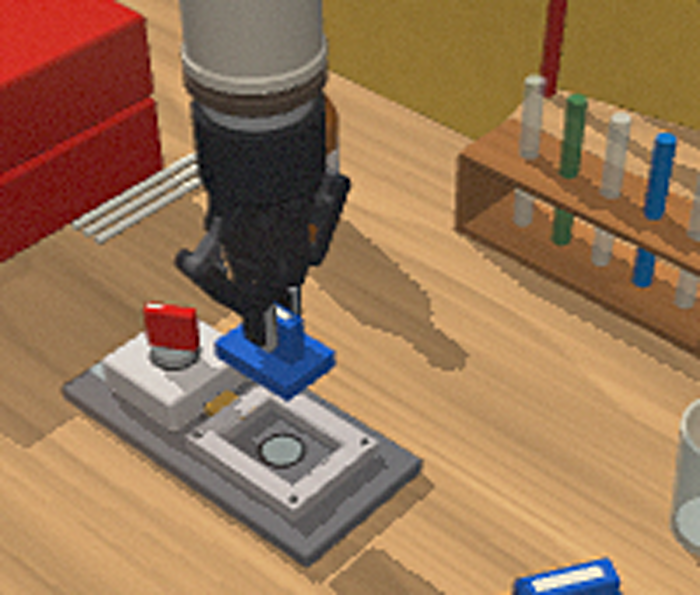

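The side crop shows the blue block held level above the pocket: block at crop pixel (275,355), pocket at (282,445). I'll lower it to just above the plate and re-check.

Request:
move_arm(
  plan=[
    [0,0,0,0.005,0.005,0.02,0],
    [0,0,0,0,0,0.02,0],
    [0,0,0,0,0,0.02,0],
    [0,0,0,0,0,0.01,0],
    [0,0,0,0,0,0,0],
  ],
)

```text
clock: 6.13
tcp_pos: [0.5611, 0.1207, 0.0536]
tcp_rot: [0.701, 0.714, -0.002, -0.001]
wrist_force: [-0.4, 0.0, -1.6]
width: 0.0126
gripper_force: 58.8
```

Request:
move_arm(
  plan=[
    [0,0,0,0,0,0,0],
    [0,0,0,0,0,0,0],
    [0,0,0,0,0,0,0],
    [0,0,0,0,0,0,0],
  ],
)

```text
clock: 6.47
tcp_pos: [0.5639, 0.1223, 0.057]
tcp_rot: [0.7, 0.714, 0.001, 0.001]
wrist_force: [-0.1, 0.5, -1.3]
width: 0.0128
gripper_force: 58.8
```

```bash
python3 go.py .5623 .120 .034 1.1
python3 - <<'E'
from h import *
c=r.read_camera("side");w=cloud(c);im=cv2.cvtColor(c["image"],cv2.COLOR_RGB2HSV)
with np.errstate(invalid="ignore"):
    near=(np.hypot(w[...,0]-.563,w[...,1]-.12)<.08)
    m=near&(im[...,0]>100)&(im[...,0]<130)&(im[...,1]>120)
    Q=w[m];z=Q[:,2];h,e=np.histogram(z,bins=np.arange(.02,.1,.003));print(h)
    zb=e[h.argmax()];P=Q[abs(z-zb-.0015)<.004];print(zb,rect(P),P.min(0),P.max(0))
    pl=near&~m&(w[...,2]>.022)&(w[...,2]<.031);print("plate",rect(w[pl]),np.percentile(w[pl][:,:2],[1,99],axis=0))
save(c,"s3.png",(240,150,380,255),5)
E
```

```text
t 6.47 tcp [0.5639 0.1223 0.057 ] yaw 1.12 | toolshift [-0.0023 -0.0017  0.023 ] turn z tool 0.0003 tilt [ 0.002  -0.0002 -0.    ] q [ 0.31  0.7  -0.75  1.85  0.63  0.84 -0.75] F [-0.1  0.5 -1.3] M [ 0.02  0.06 -0.02] w 0.0128 g 58.8
[  0   0   0   0   0   4  24  31  26 122  92   9   9   4   8   7   5   8
   7   8  21   4   0   0   0   1]
0.04699999999999999 [563.0, 121.6, 46.7, 66.2, 1.4] [0.5391753  0.08880284 0.04460021] [0.58682261 0.15446039 0.05243906]
plate [562.0, 128.0, 86.9, 123.5, 0.8] [[0.51886211 0.06689923]
 [0.60407073 0.18901418]]
```

View pics/s3.png

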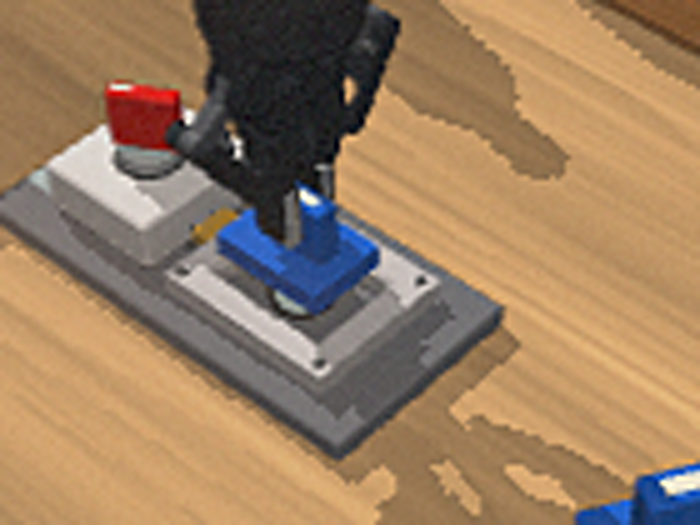

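The crop shows the block hovering about 9 mm above the plate, square to the pocket and slightly towards the clamp: block at (298,255), exposed pocket floor at (295,300). I'll correct by about (-1, -2) mm in world x, y and lower it.

Request:
move_arm(
  plan=[
    [0,0,0,-0.0022,-0.001,0,0],
    [0,0,0,0,0,0.004,0],
    [0,0,0,0,0,0.004,0],
    [0,0,0,0,0,0.003,0],
    [0,0,0,0,0,0,0],
  ],
)

```text
clock: 6.93
tcp_pos: [0.5614, 0.1197, 0.0438]
tcp_rot: [0.7, 0.714, -0.001, -0.0]
wrist_force: [-0.1, -0.7, -0.3]
width: 0.0128
gripper_force: 58.8
```

Request:
move_arm(
  plan=[
    [0,0,0,0,0,0.002,0],
    [0,0,0,0,0,0.002,0],
    [0,0,0,0,0,0,0],
    [0,0,0,0,0,0,0],
    [0,0,0,0,0,0,0],
  ],
)

```text
clock: 7.35
tcp_pos: [0.5621, 0.1201, 0.0409]
tcp_rot: [0.7, 0.714, 0.0, 0.0]
wrist_force: [0.2, 1.1, -0.7]
width: 0.013
gripper_force: 58.8
```

```bash
python3 go.py .5618 .1198 .036 1.1
```

```text
t 7.35 tcp [0.5621 0.1201 0.0409] yaw 1.13 | toolshift [-0.0003 -0.0003  0.0049] turn z tool 0.0005 tilt [ 0.0001 -0.0001 -0.    ] q [ 0.3   0.72 -0.74  1.86  0.65  0.82 -0.76] F [ 0.2  1.1 -0.7] M [ 0.01 -0.04  0.  ] w 0.013 g 58.8
```

Request:
move_arm(
  plan=[
    [0,0,0,0,0,0.002,0],
    [0,0,0,0,0,0.002,0],
    [0,0,0,0,0,0.001,0],
    [0,0,0,0,0,0,0],
    [0,0,0,0,0,0,0],
  ],
)

```text
clock: 7.77
tcp_pos: [0.562, 0.1199, 0.036]
tcp_rot: [0.7, 0.714, -0.0, 0.0]
wrist_force: [-1.4, -0.4, 3.2]
width: 0.0126
gripper_force: 59.1
```

Request:
move_arm(
  plan=[
    [0,0,0,0,0,0,0.25],
    [0,0,0,0,0,0,0.4],
    [0,0,0,0,0,0,0.5],
    [0,0,0,0,0,0,0.5],
    [0,0,0,0,0,-0.01,0.5],
  ],
)

```text
clock: 8.18
tcp_pos: [0.5607, 0.1195, 0.0445]
tcp_rot: [0.7, 0.714, -0.001, -0.001]
wrist_force: [-0.4, 0.5, -0.3]
width: 0.0425
gripper_force: 0.0
```

Request:
move_arm(
  plan=[
    [0,0,0,0,0,-0.02,0.5],
    [0,0,0,0,0,-0.03,0.5],
    [0,0,0,0,0,-0.03,0.5],
    [0,0,0,0,0,-0.03,0.5],
    [0,0,0,0,0,0,0.5],
  ],
)

```text
clock: 8.6
tcp_pos: [0.5656, 0.1219, 0.1624]
tcp_rot: [0.7, 0.714, 0.004, 0.003]
wrist_force: [1.3, 0.7, 0.8]
width: 0.0426
gripper_force: 0.0
```

```bash
python3 go.py .561 .2235 .15 29
python3 - <<'E'
from h import *
for n in("side","top"):
  c=r.read_camera(n);w=cloud(c);im=cv2.cvtColor(c["image"],cv2.COLOR_RGB2HSV)
  with np.errstate(invalid="ignore"):
    near=(np.hypot(w[...,0]-.563,w[...,1]-.12)<.06)
    m=near&(im[...,0]>100)&(im[...,0]<130)&(im[...,1]>120)
    Q=w[m];z=Q[:,2];P=Q[abs(z-.028)<.004]
    if len(P)>5: print(n,len(P),rect(P),np.percentile(P[:,2],[5,25,50,75,95]).round(4))
    A=np.c_[P[:,:2],np.ones(len(P))];print("tilt",np.linalg.lstsq(A,P[:,2],rcond=None)[0].round(3))
    P=Q[z>.055];print("rib",len(P),rect(P) if len(P)>4 else 0,z.max())
  if n=="side": save(c,"s4.png",(240,150,380,255),5)
E
```

```text
t 8.6 tcp [0.5656 0.1219 0.1624] yaw 1.16 | toolshift [ 0.1016 -0.0027  0.0126] turn z tool -0.4859 tilt [ 0.0096 -0.0018  0.    ] q [ 0.39  0.56 -0.86  1.8   0.5   1.01 -0.65] F [1.3 0.7 0.8] M [-0.01 -0.04  0.01] w 0.0426 g 0.0
side 243 [563.8, 119.3, 65.8, 53.2, 89.9] [0.0258 0.0278 0.0288 0.0299 0.0311]
tilt [0.019 0.013 0.017]
rib 75 [563.2, 118.7, 40.4, 109.1, 64.0] 0.2842921568257457
tilt [-0.523  0.295  0.268]
rib 0 0 0.03227219956582572
```

View pics/s4.png

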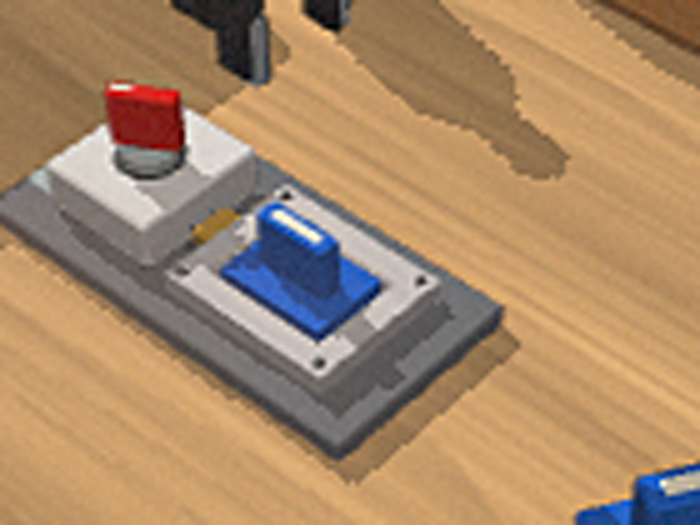

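The crop shows the block down flat and square in the pocket at (300,270), released, with its base just proud of the plate. Next is the red wing at (145,115).

Request:
move_arm(
  plan=[
    [0,0,0,0.035,-0.001,0,0.5],
    [0,0,0,0.035,-0.001,0,0.5],
    [0,0,0,0.034,-0.001,0,0.5],
    [0,0,-0.12,0,0,0,0.5],
    [0,0,-0.12,0,0,0,0.5],
  ],
)

```text
clock: 9.12
tcp_pos: [0.5549, 0.2277, 0.155]
tcp_rot: [0.605, 0.796, -0.0, -0.001]
wrist_force: [0.8, -1.2, 0.5]
width: 0.0429
gripper_force: 0.0
```

Request:
move_arm(
  plan=[
    [0,0,-0.12,0,0,0,0.5],
    [0,0,-0.12,0,0,0,0.5],
    [0,0,0,0,0,0,0.5],
    [0,0,0,0,0,0,0.5],
    [0,0,0,0,0,0,0.5],
  ],
)

```text
clock: 9.53
tcp_pos: [0.5566, 0.2235, 0.1551]
tcp_rot: [0.512, 0.859, -0.0, -0.0]
wrist_force: [0.1, -0.2, 0.6]
width: 0.0429
gripper_force: 0.0
```

```bash
python3 go.py .561 .2241 .058 29
```

```text
t 9.53 tcp [0.5566 0.2235 0.1551] yaw 28.42 | toolshift [-0.0016  0.0043  0.097 ] turn z tool -0.0101 tilt [-0.0013 -0.0004  0.    ] q [ 0.25  0.66 -0.95  1.74  0.6   1.07 -0.41] F [ 0.1 -0.2  0.6] M [-0.01 -0.02  0.02] w 0.0429 g 0.0
```

Request:
move_arm(
  plan=[
    [0,0,-0.01,-0.0016,0.0043,0.02,0.5],
    [0,0,0,0,0,0.03,0.5],
    [0,0,0,0,0,0.025,0.5],
    [0,0,0,0,0,0.015,0.5],
    [0,0,0,0,0,0.006,0.5],
  ],
)

```text
clock: 9.95
tcp_pos: [0.5599, 0.2235, 0.0572]
tcp_rot: [0.507, 0.862, -0.002, -0.001]
wrist_force: [-1.0, 0.6, 0.3]
width: 0.0426
gripper_force: 0.0
```

Request:
move_arm(
  plan=[
    [0,0,0,0,0,0,0.5],
    [0,0,0,0,0,0,0.5],
    [0,0,0,0,0,0,0.5],
    [0,0,0,0,0,0,0.5],
  ],
)

```text
clock: 10.28
tcp_pos: [0.5626, 0.2251, 0.0614]
tcp_rot: [0.506, 0.862, 0.001, 0.001]
wrist_force: [0.3, 0.5, -0.2]
width: 0.0426
gripper_force: 0.0
```

```bash
python3 go.py .561 .2241 .058 29
```

```text
t 10.28 tcp [0.5626 0.2251 0.0614] yaw 29.18 | toolshift [-0.0001 -0.0019  0.0034] turn z tool 0.0032 tilt [0.0025 0.0004 0.    ] q [ 0.19  0.78 -0.86  1.77  0.72  0.93 -0.47] F [ 0.3  0.5 -0.2] M [0.   0.02 0.08] w 0.0426 g 0.0
```

Request:
move_arm(
  plan=[
    [0,0,0,0,-0.0018,0.002,0.5],
    [0,0,0,0,0,0,0.35],
    [0,0,0,0,0,0,0.25],
    [0,0,0,0,0,0,0.15],
    [0,0,0,0,0,0,0],
  ],
)

```text
clock: 10.7
tcp_pos: [0.5609, 0.224, 0.0583]
tcp_rot: [0.506, 0.862, 0.001, 0.001]
wrist_force: [2.2, 1.0, -0.1]
width: 0.011
gripper_force: 59.0
```

Request:
move_arm(
  plan=[
    [0,0,0,0,0,0,0],
    [0,0,0,0,0,0,0],
    [0,0,0,0,0,0,0],
    [0,0,0,0,0,0,0],
  ],
)

```text
clock: 11.03
tcp_pos: [0.5609, 0.224, 0.0583]
tcp_rot: [0.506, 0.862, 0.001, 0.0]
wrist_force: [3.6, 1.1, 2.3]
width: 0.0109
gripper_force: 59.3
```

```bash
python3 go.py .561 .2241 .058 29
```

```text
t 11.03 tcp [0.5609 0.224  0.0583] yaw 29.19 | toolshift [0.0001 0.0001 0.0003] turn z tool 0.0033 tilt [ 0.0018  0.0001 -0.    ] q [ 0.19  0.78 -0.85  1.78  0.72  0.93 -0.47] F [3.6 1.1 2.3] M [ 0.24 -0.72 -0.05] w 0.0109 g 59.3
```

Request:
move_arm(
  plan=[
    [0,0,0.1,0,0,0,0],
    [0,0,0.1,0,0,0,0],
    [0,0,0.1,0,0,0,0],
    [0,0,0.1,0,0,0,0],
    [0,0,0,0,0,0,0],
  ],
)

```text
clock: 11.45
tcp_pos: [0.5607, 0.224, 0.0583]
tcp_rot: [0.669, 0.744, 0.001, 0.0]
wrist_force: [3.8, 0.5, 1.8]
width: 0.0111
gripper_force: 59.5
```

```bash
python3 go.py .561 .2241 .058 29
```

```text
t 11.45 tcp [0.5607 0.224  0.0583] yaw 6.09 | toolshift [0.0001 0.0003 0.0003] turn z tool -0.3999 tilt [ 0.0017 -0.0002  0.    ] q [ 0.13  0.74 -0.77  1.78  0.65  0.89 -0.83] F [3.8 0.5 1.8] M [ 0.27 -0.67 -0.05] w 0.0111 g 59.5
```

Request:
move_arm(
  plan=[
    [0,0,0.1,0,0,0,0],
    [0,0,0.1,0,0,0,0],
    [0,0,0.1,0,0,0,0],
    [0,0,0.1,0,0,0,0],
    [0,0,0.1,0,0,0,0],
  ],
)

```text
clock: 11.87
tcp_pos: [0.5605, 0.224, 0.0583]
tcp_rot: [0.831, 0.556, 0.001, 0.0]
wrist_force: [2.9, 1.6, 2.5]
width: 0.0111
gripper_force: 59.8
```

Request:
move_arm(
  plan=[
    [0,0,0.1,0,0,0,0],
    [0,0,0.1,0,0,0,0],
    [0,0,0.1,0,0,0,0],
    [0,0,0.1,0,0,0,0],
    [0,0,0,0,0,0,0],
  ],
)

```text
clock: 12.28
tcp_pos: [0.5604, 0.2242, 0.0583]
tcp_rot: [0.925, 0.38, 0.001, 0.0]
wrist_force: [2.4, 1.4, 3.5]
width: 0.0108
gripper_force: 59.8
```

```bash
python3 go.py .561 .2241 .058 29
```

```text
t 12.28 tcp [0.5604 0.2242 0.0583] yaw -45.31 | toolshift [0.0004 0.0005 0.0003] turn z tool -1.2969 tilt [ 0.0005 -0.0011  0.    ] q [-0.    0.67 -0.57  1.79  0.48  0.82 -1.59] F [2.4 1.4 3.5] M [ 0.28 -0.5  -0.07] w 0.0108 g 59.8
```

Request:
move_arm(
  plan=[
    [0,0,0.1,0,0,0,0],
    [0,0,0.1,0,0,0,0],
    [0,0,0.1,0,0,0,0],
    [0,0,0.1,0,0,0,0],
    [0,0,0.1,0,0,0,0],
  ],
)

```text
clock: 12.7
tcp_pos: [0.5603, 0.2244, 0.0583]
tcp_rot: [0.99, 0.14, 0.0, -0.0]
wrist_force: [2.2, 1.5, 3.0]
width: 0.0107
gripper_force: 59.9
```

Request:
move_arm(
  plan=[
    [0,0,0.06,0,0,0,0],
    [0,0,0.06,0,0,0,0],
    [0,0,0.04,0,0,0,0],
    [0,0,0,0,0,0,0],
    [0,0,0,0,0,0,0],
  ],
)

```text
clock: 13.12
tcp_pos: [0.5603, 0.2245, 0.0583]
tcp_rot: [0.998, 0.063, 0.0, -0.0]
wrist_force: [2.2, 2.1, 4.9]
width: 0.0104
gripper_force: 59.9
```

```bash
python3 go.py .561 .2241 .058 29
```

```text
t 13.12 tcp [0.5603 0.2245 0.0583] yaw -82.81 | toolshift [0.0007 0.0005 0.0003] turn z tool 1.1901 tilt [-0.0009 -0.0009  0.    ] q [-0.11  0.64 -0.41  1.79  0.34  0.78 -2.15] F [2.2 2.1 4.9] M [ 0.44 -0.47  0.03] w 0.0104 g 59.9
```

Request:
move_arm(
  plan=[
    [0,0,0.03,0,0,0,0],
    [0,0,0.03,0,0,0,0],
    [0,0,0,0,0,0,0],
    [0,0,0,0,0,0,0],
  ],
)

```text
clock: 13.45
tcp_pos: [0.5603, 0.2245, 0.0582]
tcp_rot: [0.999, 0.032, 0.0, -0.001]
wrist_force: [2.0, 1.9, 6.0]
width: 0.011
gripper_force: 60.0
```

```bash
python3 go.py .561 .2241 .058 29
```

```text
t 13.45 tcp [0.5603 0.2245 0.0582] yaw -86.28 | toolshift [0.0007 0.0004 0.0002] turn z tool 1.1296 tilt [-0.0011 -0.0008  0.    ] q [-0.12  0.63 -0.4   1.79  0.33  0.78 -2.2 ] F [2.  1.9 6. ] M [ 0.5  -0.46 -0.01] w 0.011 g 60.0
```

Request:
move_arm(
  plan=[
    [0,0,0.03,0,0,0,0],
    [0,0,0,0,0,0,0],
    [0,0,0,0,0,0,0],
  ],
)

```text
clock: 13.7
tcp_pos: [0.5603, 0.2245, 0.0582]
tcp_rot: [1.0, 0.018, 0.0, -0.001]
wrist_force: [1.8, 2.9, 5.1]
width: 0.0112
gripper_force: 60.0
```

```bash
python3 go.py .561 .2241 .058 29
```

```text
t 13.7 tcp [0.5603 0.2245 0.0582] yaw -87.99 | toolshift [0.0007 0.0004 0.0002] turn z tool 1.0997 tilt [-0.0011 -0.0007  0.    ] q [-0.13  0.63 -0.39  1.79  0.33  0.78 -2.22] F [1.8 2.9 5.1] M [ 0.51 -0.48 -0.07] w 0.0112 g 60.0
```

Request:
move_arm(
  plan=[
    [0,0,0.03,0,0,0,0],
    [0,0,0,0,0,0,0],
    [0,0,0,0,0,0,0],
  ],
)

```text
clock: 13.95
tcp_pos: [0.5603, 0.2245, 0.0583]
tcp_rot: [1.0, 0.003, 0.0, -0.0]
wrist_force: [2.4, 1.5, 4.5]
width: 0.0104
gripper_force: 60.1
```

```bash
python3 go.py .561 .2241 .058 29
```

```text
t 13.95 tcp [0.5603 0.2245 0.0583] yaw -89.64 | toolshift [0.0007 0.0004 0.0003] turn z tool 1.0709 tilt [-0.0009 -0.0009  0.    ] q [-0.13  0.63 -0.39  1.79  0.32  0.78 -2.25] F [2.4 1.5 4.5] M [ 0.5  -0.49  0.31] w 0.0104 g 60.1
```

Request:
move_arm(
  plan=[
    [0,0,0.03,0,0,0,0],
    [0,0,0,0,0,0,0],
    [0,0,0,0,0,0,0],
  ],
)

```text
clock: 14.2
tcp_pos: [0.5603, 0.2245, 0.0583]
tcp_rot: [1.0, -0.01, 0.001, -0.0]
wrist_force: [2.6, 1.7, 5.2]
width: 0.0111
gripper_force: 67.0
```

```bash
python3 go.py .561 .2241 .058 -89
```

```text
t 14.2 tcp [0.5603 0.2245 0.0583] yaw -91.2 | toolshift [0.0007 0.0004 0.0003] turn z tool -0.0384 tilt [-0.0003 -0.0013  0.    ] q [-0.14  0.63 -0.38  1.79  0.32  0.78 -2.27] F [2.6 1.7 5.2] M [ 0.34 -0.55  1.22] w 0.0111 g 67.0
```

Request:
move_arm(
  plan=[
    [0,0,-0.1,0,0,0,0],
    [0,0,-0.1,0,0,0,0],
    [0,0,-0.1,0,0,0,0],
    [0,0,-0.1,0,0,0,0],
    [0,0,-0.1,0,0,0,0],
  ],
)

```text
clock: 14.62
tcp_pos: [0.5603, 0.2243, 0.0583]
tcp_rot: [0.971, 0.238, 0.0, -0.0]
wrist_force: [2.4, 1.0, 5.5]
width: 0.0114
gripper_force: 60.0
```

Request:
move_arm(
  plan=[
    [0,0,-0.1,0,0,0,0],
    [0,0,-0.1,0,0,0,0],
    [0,0,-0.1,0,0,0,0],
    [0,0,-0.1,0,0,0,0],
    [0,0,-0.1,0,0,0,0],
  ],
)

```text
clock: 15.03
tcp_pos: [0.5604, 0.2241, 0.0583]
tcp_rot: [0.882, 0.471, 0.001, -0.0]
wrist_force: [2.0, 1.7, 4.7]
width: 0.0109
gripper_force: 60.0
```

Request:
move_arm(
  plan=[
    [0,0,-0.1,0,0,0,0],
    [0,0,-0.1,0,0,0,0],
    [0,0,-0.1,0,0,0,0],
    [0,0,-0.1,0,0,0,0],
    [0,0,-0.1,0,0,0,0],
  ],
)

```text
clock: 15.45
tcp_pos: [0.5606, 0.224, 0.0583]
tcp_rot: [0.739, 0.674, 0.001, 0.0]
wrist_force: [3.7, 0.9, 4.4]
width: 0.011
gripper_force: 59.9
```

Request:
move_arm(
  plan=[
    [0,0,-0.06,0,0,0,0],
    [0,0,-0.04,0,0,0,0],
    [0,0,0,0,0,0,0],
    [0,0,0,0,0,0,0],
    [0,0,0,0,0,0,0],
  ],
)

```text
clock: 15.87
tcp_pos: [0.5607, 0.224, 0.0583]
tcp_rot: [0.706, 0.708, 0.001, 0.0]
wrist_force: [2.4, 1.0, 4.4]
width: 0.0112
gripper_force: 60.1
```

```bash
python3 go.py .561 .2241 .058 0.9
python3 - <<'E'
from h import *
for n in("side","top"):
  c=r.read_camera(n);w=cloud(c);im=cv2.cvtColor(c["image"],cv2.COLOR_RGB2HSV)
  with np.errstate(invalid="ignore"):
    near=(np.hypot(w[...,0]-.561,w[...,1]-.224)<.04)
    red=near&((im[...,0]<8)|(im[...,0]>172))&(im[...,1]>120)&(w[...,2]>.05)&(w[...,2]<.1)
    P=w[red];print(n,"red",len(P),rect(P) if len(P)>5 else 0)
    nb=(np.hypot(w[...,0]-.563,w[...,1]-.12)<.06)&(im[...,0]>100)&(im[...,0]<130)&(im[...,1]>120)&(abs(w[...,2]-.028)<.005)
    P=w[nb];print("blue",len(P),rect(P) if len(P)>5 else 0,np.median(P[:,2]))
  if n=="side": save(c,"s5.png",(220,120,380,255),5*.88)
E
```

```text
t 15.87 tcp [0.5607 0.224  0.0583] yaw 0.21 | toolshift [0.0001 0.0003 0.0003] turn z tool -0.012 tilt [ 0.0012 -0.0008 -0.    ] q [ 0.12  0.73 -0.75  1.78  0.63  0.88 -0.91] F [2.4 1.  4.4] M [ 0.31 -0.6   0.04] w 0.0112 g 60.1
side red 68 [562.8, 213.8, 23.3, 12.8, 47.3]
blue 240 [562.5, 116.3, 49.3, 65.8, 1.6] 0.02869878917955826
top red 0 0
blue 0 0 nan
  return _methods._mean(a, axis=axis, dtype=dtype,
```

View pics/s5.png

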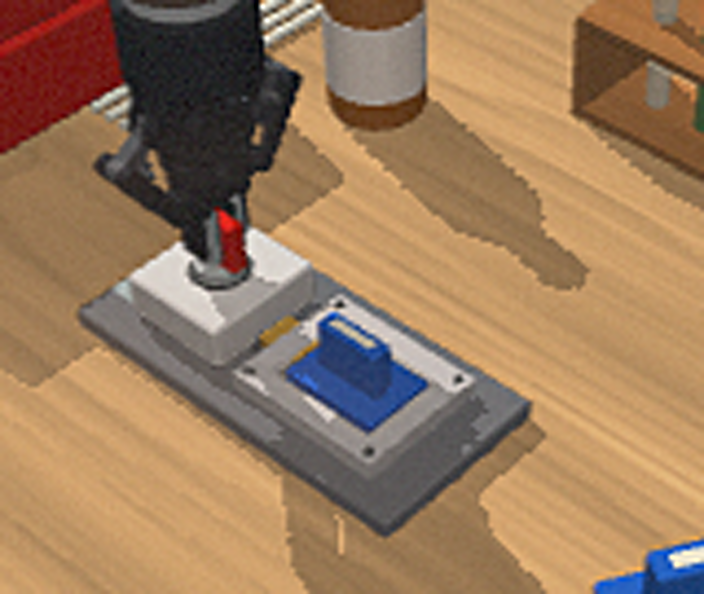

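The crop shows the wing held in the fingers at (228,240), turned back in line with the colorimeter's y axis. The block at (355,370) sits flat against the -y wall, having moved 3 mm, with the jaw clear of it. I'll trim by 0.012 rad and settle.

Request:
move_arm(
  plan=[
    [0,0,-0.012,0,0,0,0],
    [0,0,0,0,0,0,0],
    [0,0,0,0,0,0,0],
    [0,0,0,0,0,0,0],
    [0,0,0,0,0,0,0],
  ],
)

```text
clock: 16.38
tcp_pos: [0.5606, 0.224, 0.0583]
tcp_rot: [0.702, 0.712, 0.001, 0.0]
wrist_force: [3.1, 2.0, 5.7]
width: 0.0111
gripper_force: 60.1
```

```bash
python3 go.py .561 .2241 .058 0.9; python3 -c "
from rig import r
print(r.finish_job())"
```

```text
t 16.38 tcp [0.5606 0.224  0.0583] yaw 0.86 | toolshift [0.0001 0.0004 0.0003] turn z tool -0.0007 tilt [ 0.0013 -0.0006 -0.    ] q [ 0.12  0.73 -0.75  1.78  0.63  0.88 -0.91] F [3.1 2.  5.7] M [ 0.34 -0.71  0.08] w 0.0111 g 60.1
the job is handed in; nothing more can be done
None
```

The job is handed in at 16.4 s: the blue block sits flat in the pocket and released, and the thumbscrew was turned to its stop (moment rose to 1.2 N m), backed off about 90°, and is still gripped and held there; no verdict came back.

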